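# Load a rail into the dowelling jig and clamp it

### The arm

A 6-joint arm with a two-finger parallel gripper is mounted at the origin on a cart in front of the work surface, level with it; the furniture and walls round the work are solid. World frame = base frame: x ahead of the robot, y to its left, z up, the work surface at z = 0. Lengths are in m, angles in rad, forces in N, time in s.
With the tool pointing down it reaches from about 0.35 to 0.775 m from the base axis. Payload 7.3 kg.
Tool frame: the origin (TCP) lies midway between the tips of the shut fingers; the grasp point (between the pads) lies 19 mm behind it; z points along the fingers, y is the line along which they close (so a half turn about z gives the same grasp; the last joint's range is limited). The gripper opens to 92 mm and grips with 3 to 60 N. Pads are 19 mm wide; open, the fingers measure 130 mm over their backs; the gripper's body (75 mm by 190 mm) begins 47 mm behind the grasp point.
Start: joints at [-0.146, 0.342, 1.524, -0, 1.275, -0.146], TCP at [0.525, 0, 0.227] pointing down, gripper open.
Joint ranges: [-2.53, 2.53], [-0.77, 2.02], [0.04, 2.7], [-1, 4.14], [0.28, 2.66], [-3.11, 3.11]. Speed limits (rad/s): [2.57, 2.57, 3.14, 3.14, 3.14, 3.14].

### API

Orientations are given as [roll, pitch, yaw] about the fixed x, y, z axes, in that order (R = Rz(yaw) Ry(pitch) Rx(roll)).
In Python, from cell import monitor, vision, workorder gives the robot as it stands.
- The arm moves only by the tool move_arm, never from a script. Its argument "rows" is a list of rows, each a list of 5 numbers: the shift along the world's x, y, z in mm, then the turn about the world's z in rad, then the closure, from -1 (fully open) to 1 (shut). A call has 1 to 12 rows; each row shifts and turns the commanded pose from where the row before left it; what a row does not reach is not made up. A row lasts 1/10 s, in which the tool goes at most 50 mm and 8.59 degrees, less where a joint would pass 70% of its speed; a pose out of reach is approached as far as the arm can. A call is refused whole if a number of a shift passes 50 or a number of a turn 0.15, either way. A call with a gripper value outside its range is refused whole. The fingers move at their own pace and stop on an object; "newtons" is the grip in N (left out, the last holds). Time passes only in rows, so rows that do not move let the fingers close. It gives the time, the measured TCP pose, the force, the opening and the grip force at its end, in the units of the state.
- monitor.observe(): the state, without advancing time (a new reading comes with each control period).
- vision.read_camera(name): name is "scene" or "side" or "wrist"; returns the picture (384x512x3 uint8, red, green, blue); there is no depth.
- vision.get_calibration(name): a dict with "K" (3x3 intrinsics, pixels), "T" (4x4, takes a point from camera to world coordinates); the wrist camera has in their place "mount" (4x4, takes a point from camera to tool coordinates, whose origin is the TCP and whose axes are the flange's). Camera axes: x right, y up, looking along -z (the intrinsics and any distortion apply to the point x, -y, -z); pixel columns grow to the right and rows downward; lengths in m; the calibration is good to about 2 mm. The wrist camera is an equidistant fisheye: a pixel r from the principal point sees the ray r / f radians off the axis. A picture is of the moment at which its call begins: read the wrist's pose just before it. get_calibration takes no time and is no camera call.
- workorder.hand_in(): hands the job in; it is judged then, once.
The state is a dict: "time": time; "qpos": joint angles; "qvel": joint speeds; "joint_efforts": joint torques, N m; "tool_pos": TCP position; "tool_rot": TCP orientation; "contact_force": force on the tool from outside, world axes, zero at the start; "torque": the same for the moment, N m; "opening": finger opening in m; "grip_force": force on a finger pad.
Only numpy, scipy, OpenCV 4.12 (cv2) and the standard library are available. Lean on these libraries where they do the work, as an engineer would, in place of code of your own. Each camera call takes 0.05 s, during which the arm holds its last target. There are 200 camera calls.

### The job

Load the short square rail into the dowelling jig for drilling: lay it flat along the fence and slide it, one end first, into the drill guide until you feel it come up against the end stop hidden inside. The stop has been set and is only lightly nipped, so bring the rail up to it gently and do not shove it out of its setting. Then swing the cam lever round until the cam grips the rail firmly, and let go, leaving the other things on the bench where they are.

Things in the scene. Friction and masses are not known exactly. Their poses are not given: they have to be found in the camera images.
- rail: The workpiece: a loose plain square-edged hardwood rail, 150 mm long, 39 mm wide, 38 mm high, 0.16 kg or so. Origin: centre of its underside; y along its length (ends at y = -75 and +75 mm, both alike, either may lead), x across its width, z up.
- dowel_jig: Dowelling jig screwed to the bench. Origin: on the bench under the slot's mouth; x: the way the rail slides in, y: left, z: up. Plywood base board 12 mm thick, x -165 to 105, y -73 to 63 mm; the rail lies on it. Wooden fence on the left: face at y = 20 mm, x -161 to -8, 24 mm thick, top 30 mm above the bench. Aluminium drill guide: x 0 to 90, y -34.5 to 33, top 68 mm above the bench.
- slot_mouth (a point): Middle of the slot's mouth, on the base board (jig x 0, y -0.75, z 12 mm); axes as the jig's. The drill guide is a box open only here: a blind slot 41.5 mm wide (walls at jig y -21.5 and 20 mm, the left one in line with the fence), 40 mm high above the board. Its first 8 mm flare outward by about 3 mm a side.
- lock_screw (a point): Top of the brass lock screw on the drill guide (jig x 60, z 81 mm); not to be touched. It nips the steel end stop hidden in the slot, whose upright face is set somewhere from 30 to 62 mm beyond the mouth, differently each time. The stop stands against pushes up to about 15 N; harder ones shift it. Up to the stop the rail slides with 1 to 2 N.
- cam_lever (a joint): Angle of the cam lever about its upright pivot (jig x -22, y -37 mm): 0 open, growing clockwise seen from above to 1.75 rad; it starts between 0 and 0.35 and stays where it is left. At q the lever points at -1.05 - q rad from the jig's x axis. The cam meets a rail lying on the fence at about 1.25 rad and grips it firmly from about 1.45 rad on. Turning takes 1 N at the knob, up to 8 N when gripping.
- lever_knob (a point): The upright black knob at the lever's end, 85 mm from the pivot, 19 to 21 mm across, from 33 to 67 mm above the bench; the point is on its axis 50 mm above the bench. The flat lever arm below it is 12 mm wide, 28 to 33 mm above the bench.
- cam_pivot (a point): Point on the lever's pivot axis, 50 mm above the bench (nothing there stands above 38 mm); axes as the jig's. The wooden cam round it, 15 mm in radius and 4 mm off centre, 13 to 27 mm above the bench, stands clear of the rail when open; closing presses the rail onto the fence and a little forward.
- tape_measure: Tape measure, 38 x 101 x 65 mm high, a bystander. Origin: centre of its underside.
- try_block: Short flat wood offcut, 50 x 70 x 26 mm high, a bystander. Origin: centre of its underside.
- mallet: Beech mallet lying on its side, 120 x 310 x 70 mm, a bystander. Origin: centre of its outline, on the bench.

How it is judged:
On the way:
1. the rail is slid home on the hidden stop while the cam is still open (horizontal distance between rail and end_stop_c0 below 0.0805 m and value of joint cam_lever below 0.9 rad), for 0.2 s.
At the end, for the whole second after the job is handed in: The rail lies flat on the base board, square in the slot (within 2 degrees of the jig's x axis), its end within 1.5 mm of the hidden stop's face, at rest, and the cam presses it with more than 4 N (horizontal distance between rail and end_stop_c0 below 0.0805 m and angle between the y axis of rail and the x axis of dowel_jig, either way round below 0.035 rad and z of rail in the frame of dowel_jig below 0.0145 m and contact force between cam_lever_c0 and rail above 4 N and linear speed of rail below 0.01 m/s); the robot touches nothing.
It fails at once if the hidden stop is shoved more than 2 mm out of its setting (distance of end_stop_c0 from where it was at the start of the episode above 0.002 m).
It fails at once if the tape measure, the short offcut or the mallet is moved by more than 15 mm (distance of any of tape_measure, try_block, mallet from where it was at the start of the episode above 0.015 m).
It also fails if it takes over 61 s, if anything falls off the work surface, if the arm or the gripper's body presses on something with over 40 N, if the wrist force passes 120 N, or if a joint passes its speed limit or range.

## Working session

There is one attempt and no reset: what is moved stays moved. The work goes in short steps, Python scripts to look and compute and a tool call to move; the robot and the scene stay as the last step left them, time stands still between calls to the robot, and variables do not carry over. Pictures are saved under pics/ and viewed, at most 10 in all, crops included, and the job is handed in when it is done.

Besides the shell and the picture viewer there is one more tool, called after "Emit:" by a JSON object that holds its "op" and its "data", one argument or row to a line. move_arm: Moves the arm, as the interface text tells. Its arguments: {"type":"object","properties":{"rows":{"type":"array","items":{"type":"array","items":{"type":"number"}}},"newtons":{"type":"number"}},"required":["rows"]}

```bash
mkdir -p pics; ls
cat > h.py <<'E'
import numpy as np, cv2
from cell import monitor, vision, workorder
from scipy.spatial.transform import Rotation as R
def pose():
    s=monitor.observe(); T=np.eye(4); T[:3,:3]=R.from_euler('xyz',s['tool_rot']).as_matrix(); T[:3,3]=s['tool_pos']; return T
def snap(n,f):
    T=pose() if n=='wrist' else None
    im=vision.read_camera(n); cv2.imwrite('pics/'+f,im[:,:,::-1]); return im,T
def ray(n,px,T=None):
    c=vision.get_calibration(n); K=np.array(c['K']); u,v=px
    a=(u-K[0,2])/K[0,0]; b=(v-K[1,2])/K[1,1]
    if n=='wrist':
        th=np.hypot(a,b); k=np.sin(th)/max(th,1e-9); d=np.array([a*k,-b*k,-np.cos(th)]); M=T@np.array(c['mount'])
    else: d=np.array([a,-b,-1.]); M=np.array(c['T'])
    return M[:3,3],M[:3,:3]@d
def on(n,px,z,T=None):
    o,d=ray(n,px,T); return o+d*(z-o[2])/d[2]
E
python3 - <<'E'
from h import *
s=monitor.observe(); print(s)
ims=[snap(n,n+'0.png')[0] for n in('scene','side')]
cv2.imwrite('pics/a.png',cv2.resize(ims[0],(800,600),interpolation=cv2.INTER_CUBIC)[:,:,::-1])
snap('wrist','wrist0.png')
for n in('scene','side','wrist'): print(vision.get_calibration(n))
E
```

```text
pics
{'time': 0.0, 'qpos': array([-1.46008483e-01,  3.42703588e-01,  1.52500072e+00, -3.73142947e-06,
        1.27535585e+00, -1.45950817e-01]), 'qvel': array([-6.99296281e-05,  1.20611088e-03, -1.06780188e-03, -1.42027182e-03,
       -1.44230224e-03,  1.33455132e-03]), 'joint_efforts': array([ 7.61924657e-04, -4.31245601e+01, -2.44219762e+01,  7.17750052e-02,
        5.59406646e-02, -1.04314388e-04]), 'tool_pos': array([5.24613314e-01, 7.35215911e-05, 2.26060562e-01]), 'tool_rot': array([-3.14014023e+00, -2.09893574e-04,  1.57073960e+00]), 'contact_force': array([ 0.4414277 , -0.32008132,  0.14558545]), 'torque': array([-0.01236726,  0.01900993,  0.03318469]), 'grip_force': 0.0, 'opening': 0.0919533381842277}
{'K': array([[458.33350817,   0.        , 250.63184483],
       [  0.        , 458.33350817, 190.83324667],
       [  0.        ,   0.        ,   1.        ]]), 'T': array([[ 0.59456981,  0.46522477, -0.655784  , -0.22264224],
       [-0.80403945,  0.3412802 , -0.48687614, -0.5535627 ],
       [-0.00270074,  0.81675807,  0.57697397,  0.76147965],
       [ 0.        ,  0.       
[... 255 characters left out ...]
2],
       [-0.5458259 ,  0.28688121, -0.78725679, -0.76777514],
       [-0.02919981,  0.93247764,  0.36004558,  0.44174769],
       [ 0.        ,  0.        ,  0.        ,  1.        ]])}
{'K': array([[297.31863964,   0.        , 260.65720998],
       [  0.        , 297.31863964, 187.78988614],
       [  0.        ,   0.        ,   1.        ]]), 'mount': array([[ 9.81945274e-04,  9.63365118e-01,  2.68191510e-01,
         7.20641332e-02],
       [ 9.99999389e-01, -8.09806695e-04, -7.52466592e-04,
         8.77093576e-04],
       [-5.07716786e-04,  2.68192085e-01, -9.63365324e-01,
        -1.56979607e-01],
       [ 0.00000000e+00,  0.00000000e+00,  0.00000000e+00,
         1.00000000e+00]])}
```

View pics/a.png

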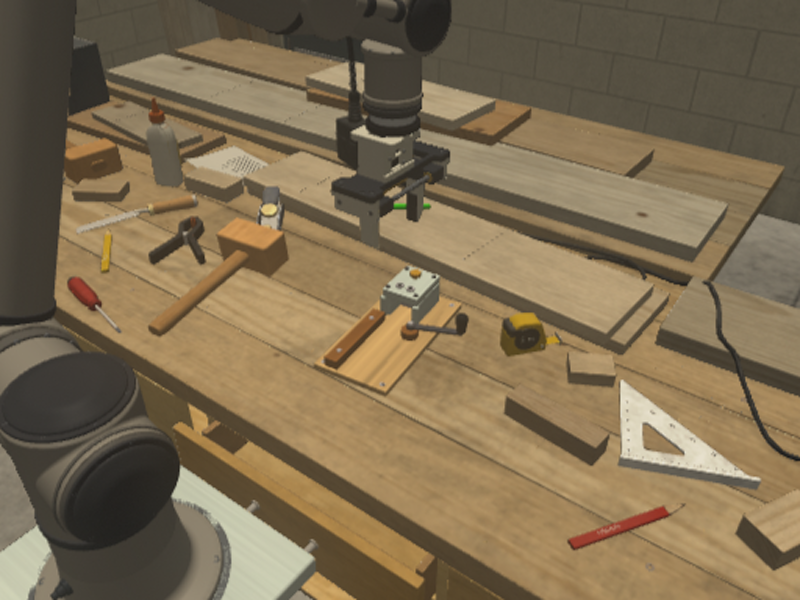

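View pics/wrist0.png

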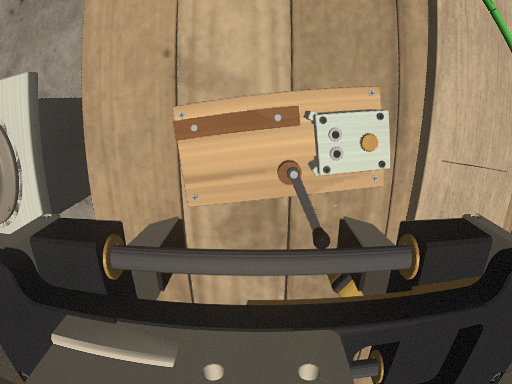

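View pics/side0.png

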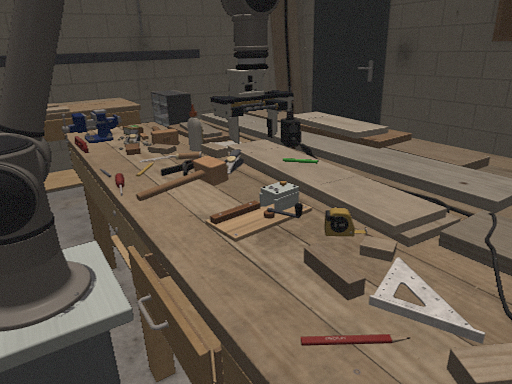

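Run:
```python
from h import *
k=512/800
for n,p,z in [('rail a top',(510,388),.038),('rail b top far',(608,438),.038),('rail b top near',(597,449),.038),('rail bottomnear',(596,462),0),('tape',(523,352),0),('try',(590,380),0)]:
    print(n,on('scene',(p[0]*k,p[1]*k),z).round(4))
T=pose()
for p in [(176,106),(379,87),(190,207),(383,186)]: print(on('wrist',p,.012,T).round(4))
for p,z in [((321,240),.067),((294,174),.038),((369,142),.081)]: print(on('wrist',p,z,T).round(4))
im=cv2.imread('pics/scene0.png')[200:330,300:430]
cv2.imwrite('pics/b.png',cv2.resize(im,(780,600*130//130),interpolation=cv2.INTER_CUBIC))
```

```text
rail a top [ 0.5177 -0.2224  0.038 ]
rail b top far [ 0.508  -0.3796  0.038 ]
rail b top near [ 0.4802 -0.3756  0.038 ]
rail bottomnear [ 0.4935 -0.375   0.    ]
tape [ 0.6474 -0.1796  0.    ]
try [ 0.6481 -0.2981 -0.    ]
[0.4184 0.0762 0.012 ]
[0.6786 0.1043 0.012 ]
[ 0.4305 -0.0582  0.012 ]
[ 0.6935 -0.0285  0.012 ]
[ 0.5976 -0.0803  0.067 ]
[ 0.5655 -0.0068  0.038 ]
[0.641  0.0388 0.081 ]
```

View pics/b.png

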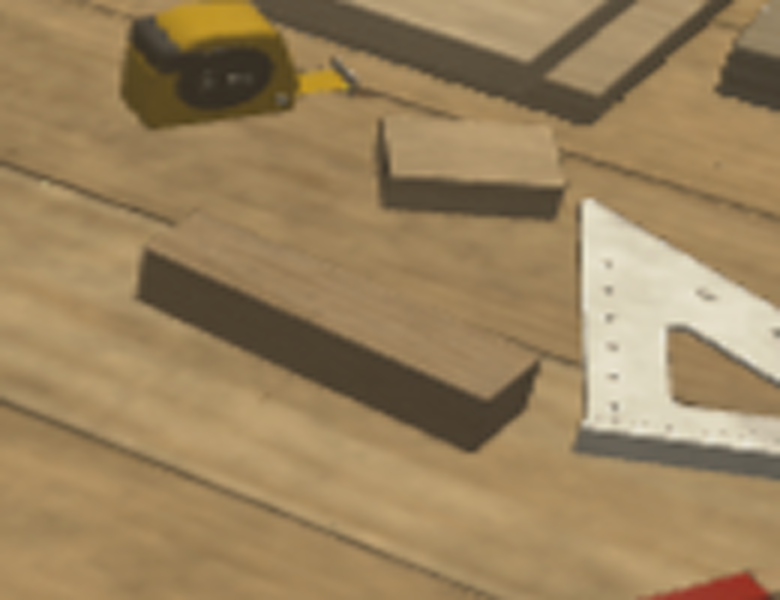

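Run:
```python
from h import *
P=np.array([on('scene',(300+u/6,200+v/4.615),.038) for u,v in [(150,245),(195,207),(540,365),(488,402)]])
print(P.round(4),P.mean(0).round(4))
for a,b in((0,3),(1,2)): d=P[a]-P[b]; print(np.linalg.norm(d),np.arctan2(d[1],d[0]))
```

```text
[[ 0.5016 -0.2277  0.038 ]
 [ 0.5367 -0.2281  0.038 ]
 [ 0.5126 -0.3797  0.038 ]
 [ 0.4799 -0.3741  0.038 ]] [ 0.5077 -0.3024  0.038 ]
0.14798518778398864 1.4236488006577785
0.15344402524032835 1.4126542074562958
```

Emit:
{"op": "move_arm", "data": {
  "rows": [
    [-3, -45, 0, 0, -1],
    [-3, -45, 0, 0, -1],
    [-3, -45, 0, 0, -1],
    [-3, -45, 0, 0, -1],
    [-3, -45, 0, 0, -1],
    [-3, -45, 0, 0, -1],
    [-3, -45, 0, 0, -1],
    [-3, -45, 0, 0, -1],
    [0, 0, 0, 0, -1],
    [0, 0, 0, 0, -1]
  ]
}}

```text
time: 1.15
tool_pos: [0.5004, -0.3605, 0.2258]
tool_rot: [-3.141, -0.001, 1.569]
contact_force: [0.9, 0.1, -0.1]
opening: 0.0915
grip_force: 0.0
```

Run:
```python
from h import *
im,T=snap('wrist','w1.png'); print(T[:3,3])
```

```text
[ 0.50044427 -0.36046675  0.22579529]
```

View pics/w1.png

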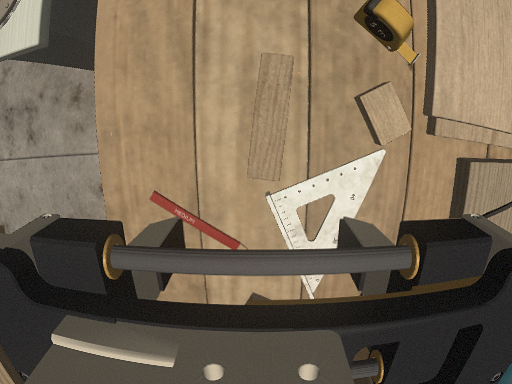

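Run:
```python
from h import *
T=np.eye(4); T[:3,:3]=R.from_euler('xyz',[-3.141,-.001,1.569]).as_matrix(); T[:3,3]=[ 0.50044427,-0.36046675,0.22579529]
P=np.array([on('wrist',p,.038,T) for p in [(262,53),(294,54),(280,181),(247,179)]])
print(P.round(4),P.mean(0).round(4))
for a,b in((0,3),(1,2),(0,1),(3,2)): d=P[a]-P[b]; print(np.linalg.norm(d),np.arctan2(d[1],d[0]))
for p in [(270,195),(384,150)]: print(on('wrist',p,0.012,T))
```

```text
[[ 0.5031 -0.2248  0.038 ]
 [ 0.5397 -0.2254  0.038 ]
 [ 0.5246 -0.3758  0.038 ]
 [ 0.4851 -0.3733  0.038 ]] [ 0.5131 -0.2998  0.038 ]
0.14956275318119633 1.4503441759807303
0.15114420091724495 1.4707421052812841
0.03662036077842124 3.1257064705684776
0.03956845135956871 3.0785982663923854
[ 0.51360134 -0.40116757  0.012     ]
[ 0.66576674 -0.33929532  0.012     ]
```

Emit:
{"op": "move_arm", "data": {
  "rows": [
    [5.6, 18.5, -40, -0.12, -1],
    [0, 0, -45, 0, -1],
    [0, 0, -45, 0, -1],
    [0, 0, -35, 0, -1],
    [0, 0, -25, 0, -1],
    [0, 0, -14, 0, -1],
    [0, 0, 0, 0, -1],
    [0, 0, 0, 0, -1]
  ],
  "newtons": 25
}}

```text
time: 2.0
tool_pos: [0.5075, -0.3413, 0.024]
tool_rot: [3.14, 0.001, 1.452]
contact_force: [0.0, 0.8, 0.4]
opening: 0.0917
grip_force: 0.0
```

Emit:
{"op": "move_arm", "data": {
  "rows": [
    [0, 0, -2, 0, 1],
    [0, 0, 0, 0, 1],
    [0, 0, 0, 0, 1],
    [0, 0, 0, 0, 1],
    [0, 0, 0, 0, 1],
    [0, 0, 0, 0, 1],
    [0, 0, 0, 0, 1],
    [0, 0, 0, 0, 1]
  ],
  "newtons": 25
}}

```text
time: 2.8
tool_pos: [0.5066, -0.3415, 0.0207]
tool_rot: [3.142, 0.0, 1.451]
contact_force: [-0.0, -0.4, -0.4]
opening: 0.0392
grip_force: 25.0
```

Emit:
{"op": "move_arm", "data": {
  "rows": [
    [0, 0, 45, 0, 1],
    [0, 0, 45, 0, 1],
    [0, 0, 45, 0, 1],
    [-5, 39, 0, -0.149, 1],
    [-5, 39, 0, -0.149, 1],
    [-5, 39, 0, -0.149, 1],
    [-5, 39, 0, -0.149, 1],
    [-6, 40, 0, -0.149, 1],
    [-6, 40, 0, -0.149, 1],
    [-6, 40, 0, -0.149, 1],
    [-6, 40, 0, -0.149, 1],
    [-6, 40, 0, -0.149, 1]
  ]
}}

```text
time: 4.0
tool_pos: [0.4568, 0.0114, 0.1557]
tool_rot: [-3.142, 0.0, 0.121]
contact_force: [-0.1, 0.0, -1.4]
opening: 0.0393
grip_force: 25.0
```

Emit:
{"op": "move_arm", "data": {
  "rows": [
    [0, 0, 0, 0, 1],
    [0, 0, 0, 0, 1],
    [0, 0, 0, 0, 1]
  ]
}}

```text
time: 4.3
tool_pos: [0.4577, 0.0091, 0.1557]
tool_rot: [3.141, -0.0, 0.129]
contact_force: [0.5, 0.9, -1.0]
opening: 0.0393
grip_force: 25.0
```

Run:
```python
from h import *
im,T=snap('wrist','w2.png'); np.save('T2.npy',T); print(monitor.observe()['tool_pos'],monitor.observe()['tool_rot'])
cv2.imwrite('pics/w2b.png',cv2.resize(im,(800,600),interpolation=cv2.INTER_CUBIC)[:,:,::-1])
```

```text
[0.45778094 0.00884847 0.15568709] [ 3.14121484e+00 -2.50019830e-06  1.27555162e-01]
```

View pics/w2b.png

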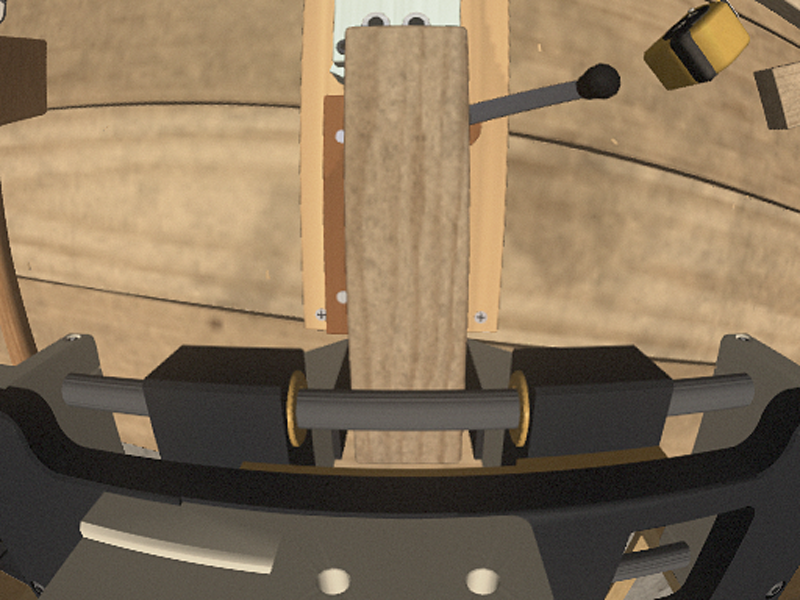

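Run:
```python
from h import *
T=np.load('T2.npy'); k=.64
w=lambda p,z:on('wrist',(p[0]*k,p[1]*k),z,T)
zt=T[2,3]+.0173
P=np.array([w(p,zt) for p in [(347,27),(465,25),(463,464),(355,462)]]); 
loc=(np.linalg.inv(T)@np.c_[P,np.ones(4)].T).T[:,:3]; print('rail in tool',(loc*1e3).round(1))
ang=lambda a,b:np.arctan2((a-b)[1],(a-b)[0])
print('rail yaw',ang(P[0],P[3]),ang(P[1],P[2]))
c=np.array([w(p,.012)for p in[(307,327),(500,331),(303,5),(509,60)]]); print('board',c.round(4), ang(c[2],c[0]),ang(c[3],c[1]),ang(c[0],c[1])-np.pi/2)
f=np.array([w(p,.030)for p in[(329,333),(324,96)]]); print('fence',f.round(4),ang(f[1],f[0]))
print('knob',w((600,81),.067),'guide',w((333,78),.068))
```

```text
rail in tool [[117.  -17.9 -17.3]
 [117.7  17.5 -17.3]
 [-31.   20.8 -17.3]
 [-30.  -18.9 -17.3]]
rail yaw 0.12207343317973894 0.1512455594910973
board [[ 0.4142  0.0736  0.012 ]
 [ 0.4287 -0.0604  0.012 ]
 [ 0.6334  0.1007  0.012 ]
 [ 0.6114 -0.0377  0.012 ]] 0.12291239719743056 0.12352090701104247 0.10779340524649528
fence [[0.419  0.0554 0.03  ]
 [0.5685 0.0739 0.03  ]] 0.12312232116698903
knob [ 0.59664352 -0.08019719  0.067     ] guide [0.57347809 0.06295171 0.068     ]
```

Emit:
{"op": "move_arm", "data": {
  "rows": [
    [0.5, 6, -30, -0.008, 1],
    [0, 0, -30, 0, 1],
    [0, 0, -25, 0, 1],
    [0, 0, -20, 0, 1],
    [0, 0, -8, 0, 1],
    [0, 0, 0, 0, 1],
    [0, 0, 0, 0, 1]
  ]
}}

```text
time: 5.05
tool_pos: [0.4587, 0.0153, 0.0434]
tool_rot: [3.141, -0.001, 0.119]
contact_force: [0.1, 0.4, -1.5]
opening: 0.0393
grip_force: 25.0
```

Run:
```python
from h import *
im,T=snap('wrist','w3.png'); np.save('T3.npy',T); print(monitor.observe()['tool_pos'],monitor.observe()['tool_rot'])
cv2.imwrite('pics/w3b.png',cv2.resize(im[:300,130:400],(720,800*300//300),interpolation=cv2.INTER_CUBIC)[:600,:,::-1])
```

```text
[0.45887828 0.01541867 0.04363775] [ 3.14103571e+00 -1.78043985e-03  1.19016172e-01]
```

View pics/w3b.png

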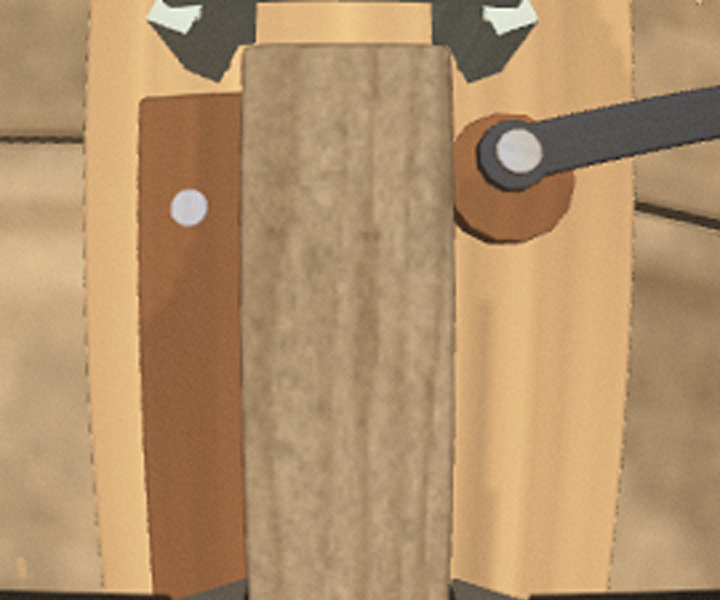

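Run:
```python
from h import *
T=np.load('T3.npy'); g=lambda p,z:on('wrist',(130+p[0]/2.667,p[1]/2.667),z,T)
O=np.array([.5842,.0313]);c,s=np.cos(.118),np.sin(.118)
J=lambda P:((np.array([[c,s],[-s,c]])@(P[:2]-O))*1e3).round(1)
zt=T[2,3]+.0173
for n,p,z in[('fl',(245,45),zt),('fr',(448,45),zt),('railL',(245,560),zt),('railR',(452,560),zt),('flareL',(220,80),.012),('flareR',(470,80),.012),('fence fo',(140,98),.03),('fence out r',(152,560),.03),('fence in front',(241,95),.03),('piv',(519,150),.038),('edgeL',(92,0),.012),('edgeR',(630,0),.012),('edgeL',(100,500),.012),('edgeR',(618,500),.012)]: print(n,J(g(p,z)))
```

```text
fl [-9.2 17. ]
fr [ -9.2 -18.6]
railL [-103.9   18.2]
railR [-103.9  -20.8]
flareL [-2.5 29.2]
flareR [ -2.5 -29.9]
fence fo [-10.3  44. ]
fence out r [-115.2   44.4]
fence in front [-11.1  21.7]
piv [-24.2 -36. ]
edgeL [22.1 62. ]
edgeR [ 23.3 -71. ]
edgeL [-105.7   62. ]
edgeR [-105.5  -70.5]
```

Emit:
{"op": "move_arm", "data": {
  "rows": [
    [0, 0, -6, 0, 1],
    [0, 0, -3, 0, 1],
    [0, 0, -1, 0, 1],
    [0, 0, 0, 0, 1],
    [0, 0, 0, 0, 1]
  ]
}}

```text
time: 5.6
tool_pos: [0.4581, 0.0159, 0.0328]
tool_rot: [3.141, -0.0, 0.119]
contact_force: [-0.5, -0.0, -0.9]
opening: 0.039
grip_force: 25.0
```

Emit:
{"op": "move_arm", "data": {
  "rows": [
    [5, 0.6, 0, 0, 1],
    [5, 0.6, 0, 0, 1],
    [5, 0.6, 0, 0, 1],
    [5, 0.6, 0, 0, 1],
    [0, 0, 0, 0, 1],
    [0, 0, 0, 0, 1]
  ],
  "newtons": 8
}}

```text
time: 6.2
tool_pos: [0.4782, 0.0183, 0.0327]
tool_rot: [3.142, -0.0, 0.119]
contact_force: [0.4, 1.0, -1.0]
opening: 0.0392
grip_force: 8.0
```

Emit:
{"op": "move_arm", "data": {
  "rows": [
    [2, 0.24, 0, 0, 1],
    [2, 0.24, 0, 0, 1],
    [2, 0.24, 0, 0, 1],
    [2, 0.24, 0, 0, 1],
    [2, 0.24, 0, 0, 1],
    [2, 0.24, 0, 0, 1],
    [0, 0, 0, 0, 1]
  ]
}}

```text
time: 6.9
tool_pos: [0.4904, 0.0197, 0.0328]
tool_rot: [3.141, -0.0, 0.119]
contact_force: [0.1, 0.6, -1.5]
opening: 0.0392
grip_force: 8.0
```

Emit:
{"op": "move_arm", "data": {
  "rows": [
    [1, 0.12, 0, 0, 1],
    [1, 0.12, 0, 0, 1],
    [1, 0.12, 0, 0, 1],
    [1, 0.12, 0, 0, 1],
    [1, 0.12, 0, 0, 1],
    [1, 0.12, 0, 0, 1],
    [0, 0, 0, 0, 1]
  ]
}}

```text
time: 7.6
tool_pos: [0.4963, 0.0204, 0.0328]
tool_rot: [3.141, -0.0, 0.119]
contact_force: [0.0, -0.8, -1.5]
opening: 0.039
grip_force: 8.0
```

Emit:
{"op": "move_arm", "data": {
  "rows": [
    [1, 0.12, 0, 0, 1],
    [1, 0.12, 0, 0, 1],
    [1, 0.12, 0, 0, 1],
    [1, 0.12, 0, 0, 1],
    [0, 0, 0, 0, 1]
  ]
}}

```text
time: 8.1
tool_pos: [0.5002, 0.0209, 0.0328]
tool_rot: [3.141, -0.0, 0.119]
contact_force: [-0.2, -0.5, -1.0]
opening: 0.039
grip_force: 8.0
```

Emit:
{"op": "move_arm", "data": {
  "rows": [
    [1, 0.12, 0, 0, 1],
    [1, 0.12, 0, 0, 1],
    [1, 0.12, 0, 0, 1],
    [1, 0.12, 0, 0, 1],
    [0, 0, 0, 0, 1]
  ]
}}

```text
time: 8.6
tool_pos: [0.5042, 0.0214, 0.0328]
tool_rot: [3.141, -0.0, 0.119]
contact_force: [0.0, -1.1, -0.5]
opening: 0.0392
grip_force: 8.0
```

Emit:
{"op": "move_arm", "data": {
  "rows": [
    [1, 0.12, 0, 0, 1],
    [1, 0.12, 0, 0, 1],
    [1, 0.12, 0, 0, 1],
    [1, 0.12, 0, 0, 1],
    [0, 0, 0, 0, 1]
  ]
}}

```text
time: 9.1
tool_pos: [0.5054, 0.0217, 0.0324]
tool_rot: [-3.141, 0.006, 0.12]
contact_force: [-9.5, -2.0, 5.3]
opening: 0.0391
grip_force: 8.0
```

Emit:
{"op": "move_arm", "data": {
  "rows": [
    [-1, -0.12, 0, 0, 1],
    [0, 0, 0, 0, 1],
    [0, 0, 0, 0, 1]
  ]
}}

```text
time: 9.4
tool_pos: [0.5054, 0.0218, 0.0324]
tool_rot: [-3.141, 0.004, 0.12]
contact_force: [-5.4, -1.4, 2.2]
opening: 0.0392
grip_force: 8.0
```

Emit:
{"op": "move_arm", "data": {
  "rows": [
    [0, 0, 0, 0, -0.1],
    [0, 0, 0, 0, -0.1],
    [0, 0, 0, 0, -0.1],
    [0, 0, 0, 0, -0.1]
  ]
}}

```text
time: 9.8
tool_pos: [0.5074, 0.0217, 0.0329]
tool_rot: [3.141, -0.001, 0.119]
contact_force: [-0.8, 0.2, -0.8]
opening: 0.0507
grip_force: 0.0
```

Emit:
{"op": "move_arm", "data": {
  "rows": [
    [0, 0, 20, 0, -0.1],
    [0, 0, 30, 0, -0.1],
    [-30, -3.6, 0, 0, 1],
    [-30, -3.6, 0, 0, 1],
    [0, 0, 0, 0, 1],
    [0, 0, 0, 0, 1],
    [0, 0, -30, 0, 1],
    [0, 0, -17, 0, 1],
    [0, 0, 0, 0, 1],
    [0, 0, 0, 0, 1]
  ]
}}

```text
time: 10.8
tool_pos: [0.4479, 0.0145, 0.0358]
tool_rot: [3.141, -0.0, 0.12]
contact_force: [0.6, 0.7, 1.1]
opening: 0.0002
grip_force: 0.0
```

Emit:
{"op": "move_arm", "data": {
  "rows": [
    [3, 0.36, 0, 0, 1],
    [3, 0.36, 0, 0, 1],
    [2, 0.24, 0, 0, 1],
    [1, 0.12, 0, 0, 1],
    [1, 0.12, 0, 0, 1],
    [0, 0, 0, 0, 1],
    [0, 0, 0, 0, 1]
  ]
}}

```text
time: 11.5
tool_pos: [0.4569, 0.0157, 0.0357]
tool_rot: [3.142, 0.0, 0.119]
contact_force: [-0.3, -1.0, 0.2]
opening: 0.0007
grip_force: 0.0
```

Emit:
{"op": "move_arm", "data": {
  "rows": [
    [1, 0.12, 0, 0, 1],
    [1, 0.12, 0, 0, 1],
    [1, 0.12, 0, 0, 1],
    [0, 0, 0, 0, 1]
  ]
}}

```text
time: 11.9
tool_pos: [0.4602, 0.0161, 0.0357]
tool_rot: [3.141, -0.0, 0.119]
contact_force: [0.9, 1.0, 0.0]
opening: 0.0005
grip_force: 0.0
```

Emit:
{"op": "move_arm", "data": {
  "rows": [
    [1, 0.12, 0, 0, 1],
    [1, 0.12, 0, 0, 1],
    [0, 0, 0, 0, 1]
  ]
}}

```text
time: 12.2
tool_pos: [0.4613, 0.0164, 0.0356]
tool_rot: [-3.141, 0.002, 0.12]
contact_force: [-3.0, -0.3, 1.6]
opening: 0.0003
grip_force: 1.5
```

Emit:
{"op": "move_arm", "data": {
  "rows": [
    [1, 0.12, 0, 0, 1],
    [1, 0.12, 0, 0, 1],
    [0, 0, 0, 0, 1]
  ]
}}

```text
time: 12.5
tool_pos: [0.4614, 0.0166, 0.0354]
tool_rot: [-3.141, 0.006, 0.12]
contact_force: [-8.9, -2.3, 5.3]
opening: 0.0003
grip_force: 4.6
```

Emit:
{"op": "move_arm", "data": {
  "rows": [
    [-6, -0.7, 0, 0, 1],
    [0, 0, 40, 0, 1],
    [0, 0, 45, 0, 1],
    [36, -25, 0, 0, -0.2],
    [36, -25, 0, 0, -0.2],
    [36, -25, 0, 0, -0.2],
    [34, -25, 0, 0, -0.2],
    [0, 0, 0, 0, -0.2],
    [0, 0, 0, 0, -0.2]
  ]
}}

```text
time: 13.4
tool_pos: [0.6, -0.0845, 0.12]
tool_rot: [-3.141, 0.0, 0.118]
contact_force: [-0.1, 0.2, -0.6]
opening: 0.044
grip_force: 0.0
```

Run:
```python
from h import *
print(monitor.observe()['tool_pos'],monitor.observe()['tool_rot'])
im,_=snap('scene','s4.png')
cv2.imwrite('pics/s4b.png',cv2.resize(im[150:270,190:350],(800,600),interpolation=cv2.INTER_CUBIC)[:,:,::-1])
```

```text
[ 0.60004723 -0.08445722  0.11997145] [-3.14118412e+00  3.97990192e-04  1.18381870e-01]
```

View pics/s4b.png

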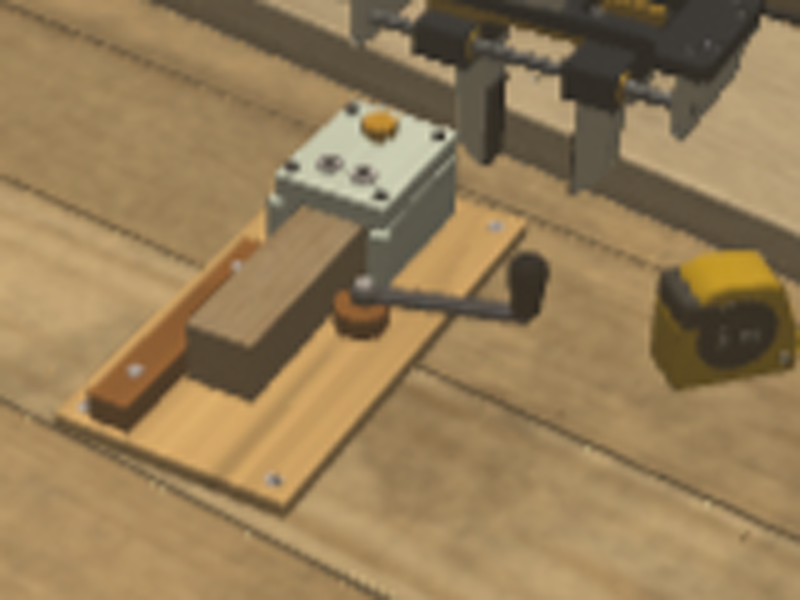

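Run:
```python
from h import *
print(on('scene',(190+528/5,150+286/5),.05), on('scene',(190+365/5,150+284/5),.038))
```

```text
[ 0.59572395 -0.08917674  0.05      ] [ 0.56072529 -0.01195046  0.038     ]
```

Emit:
{"op": "move_arm", "data": {
  "rows": [
    [0, 0, -30, 0, -0.2],
    [0, 0, -30, 0, -0.2],
    [0, 0, -15, 0, -0.2],
    [0, 0, -6, 0, -0.2],
    [0, 0, 0, 0, -0.2]
  ]
}}

```text
time: 13.95
tool_pos: [0.5992, -0.0833, 0.0395]
tool_rot: [-3.141, 0.001, 0.12]
contact_force: [0.7, 1.0, 0.6]
opening: 0.0551
grip_force: 0.0
```

Emit:
{"op": "move_arm", "data": {
  "rows": [
    [0, 0, 0, 0, 1],
    [0, 0, 0, 0, 1],
    [0, 0, 0, 0, 1],
    [0, 0, 0, 0, 1],
    [0, 0, 0, 0, 1],
    [0, 0, 0, 0, 1]
  ],
  "newtons": 30
}}

```text
time: 14.55
tool_pos: [0.6004, -0.0846, 0.04]
tool_rot: [3.141, -0.001, 0.119]
contact_force: [0.4, -2.5, 0.4]
opening: 0.0184
grip_force: 30.0
```

Run:
```python
import numpy as np
# arc: pivot, knob start at current TCP, clockwise to q end, 26 steps
p=np.array([566,-7.8]); a0=np.deg2rad(-66.3); a1=a0-1.36
A=np.linspace(a0,a1,23); P=p+85*np.c_[np.cos(A),np.sin(A)]
print(P[0],np.diff(P,axis=0).round(1).tolist())
```

```text
[600.16556102 -85.63132043] [[-4.9, -2.0], [-5.0, -1.7], [-5.1, -1.3], [-5.2, -1.0], [-5.2, -0.7], [-5.2, -0.4], [-5.3, -0.1], [-5.2, 0.3], [-5.2, 0.6], [-5.2, 0.9], [-5.1, 1.2], [-5.0, 1.5], [-4.9, 1.8], [-4.8, 2.1], [-4.7, 2.4], [-4.5, 2.7], [-4.3, 3.0], [-4.1, 3.3], [-3.9, 3.5], [-3.7, 3.7], [-3.5, 4.0], [-3.2, 4.2]]
```

Emit:
{"op": "move_arm", "data": {
  "rows": [
    [-4.9, -2.0, 0, 0, 1],
    [-5.0, -1.7, 0, 0, 1],
    [-5.1, -1.3, 0, 0, 1],
    [-5.2, -1.0, 0, 0, 1],
    [-5.2, -0.7, 0, 0, 1],
    [-5.2, -0.4, 0, 0, 1],
    [-5.3, -0.1, 0, 0, 1],
    [-5.2, 0.3, 0, 0, 1],
    [0, 0, 0, 0, 1]
  ]
}}

```text
time: 15.45
tool_pos: [0.5592, -0.0926, 0.0401]
tool_rot: [3.139, -0.002, 0.118]
contact_force: [2.2, -6.0, -1.0]
opening: 0.0181
grip_force: 30.0
```

Emit:
{"op": "move_arm", "data": {
  "rows": [
    [-5.2, -0.6, 0, 0, 1],
    [-5.2, 0.9, 0, 0, 1],
    [-5.1, 1.2, 0, 0, 1],
    [-5.0, 1.5, 0, 0, 1],
    [-4.9, 1.8, 0, 0, 1],
    [-4.8, 2.1, 0, 0, 1],
    [0, 0, 0, 0, 1]
  ]
}}

```text
time: 16.15
tool_pos: [0.5277, -0.0872, 0.0401]
tool_rot: [3.137, 0.001, 0.119]
contact_force: [-3.8, -15.7, 2.3]
opening: 0.0184
grip_force: 30.0
```

Emit:
{"op": "move_arm", "data": {
  "rows": [
    [-1.3, -2.7, 0, 0, 1],
    [0, 0, 0, 0, 1]
  ]
}}

```text
time: 16.35
tool_pos: [0.5276, -0.0873, 0.04]
tool_rot: [3.141, -0.001, 0.118]
contact_force: [1.9, -2.7, 0.0]
opening: 0.0183
grip_force: 30.0
```

Run:
```python
import numpy as np
p=np.array([561.6,-9]); a0=np.arctan2(-78.3,-34); a1=-2.56
A=np.linspace(a0,a1,12); P=p+85.4*np.c_[np.cos(A),np.sin(A)]
print(a0,P[0],P[-1],np.diff(P,axis=0).round(1).tolist())
```

```text
-1.9804565740918294 [527.58537551 -87.33367935] [490.24071843 -55.91495427] [[-4.1, 1.9], [-4.0, 2.1], [-3.9, 2.3], [-3.7, 2.5], [-3.6, 2.7], [-3.4, 2.9], [-3.3, 3.1], [-3.1, 3.2], [-2.9, 3.4], [-2.8, 3.6], [-2.6, 3.7]]
```

Emit:
{"op": "move_arm", "data": {
  "rows": [
    [-4.1, 1.9, 0, 0, 1],
    [-4.0, 2.1, 0, 0, 1],
    [-3.9, 2.3, 0, 0, 1],
    [-3.7, 2.5, 0, 0, 1],
    [-3.6, 2.7, 0, 0, 1],
    [0, 0, 0, 0, 1]
  ]
}}

```text
time: 16.95
tool_pos: [0.5062, -0.0772, 0.0399]
tool_rot: [3.139, 0.004, 0.12]
contact_force: [-6.2, -13.3, 4.4]
opening: 0.018
grip_force: 30.0
```

Emit:
{"op": "move_arm", "data": {
  "rows": [
    [-2.0, -2.5, 0, 0, 1],
    [0, 0, 0, 0, 1]
  ]
}}

```text
time: 17.15
tool_pos: [0.5063, -0.0774, 0.0399]
tool_rot: [-3.141, -0.001, 0.119]
contact_force: [2.7, 0.9, 1.0]
opening: 0.0179
grip_force: 30.0
```

Run:
```python
import numpy as np
P=np.array([[600.4,-84.6],[559.2,-92.9],[527.6,-87.3],[506.2,-77.2]])
s=np.linalg.lstsq(np.c_[2*P,np.ones(4)],(P**2).sum(1),rcond=None)[0]
print(s[:2],np.sqrt(s[2]+s[0]**2+s[1]**2))
from scipy.optimize import least_squares
print(least_squares(lambda c:np.hypot(*(P-c).T)-85,[564,-8]))
```

```text
[560.39162108   8.59125605] 101.4328231104046
     message: Both `ftol` and `xtol` termination conditions are satisfied.
     success: True
      status: 4
         fun: [ 1.028e+00 -1.221e+00 -7.042e-01  1.231e+00]
           x: [ 5.591e+02 -9.121e+00]
        cost: 2.2788806031306175
         jac: [[-4.798e-01  8.774e-01]
               [-9.042e-04  1.000e+00]
               [ 3.740e-01  9.274e-01]
               [ 6.138e-01  7.895e-01]]
        grad: [-1.272e-09 -1.287e-07]
  optimality: 1.2870568821821138e-07
 active_mask: [ 0.000e+00  0.000e+00]
        nfev: 5
        njev: 5
```

Emit:
{"op": "move_arm", "data": {
  "rows": [
    [-3.2, 2.3, 0, 0, 1],
    [-3.1, 2.5, 0, 0, 1],
    [-3.1, 2.6, 0, 0, 1],
    [0, 0, 0, 0, 1]
  ]
}}

```text
time: 17.55
tool_pos: [0.4961, -0.0703, 0.0399]
tool_rot: [3.141, 0.001, 0.12]
contact_force: [0.5, -3.2, 0.5]
opening: 0.0179
grip_force: 30.0
```

Emit:
{"op": "move_arm", "data": {
  "rows": [
    [-2.6, 3.0, 0, 0, 1],
    [-2.5, 3.1, 0, 0, 1],
    [-2.4, 3.2, 0, 0, 1],
    [0, 0, 0, 0, 1]
  ]
}}

```text
time: 17.95
tool_pos: [0.4873, -0.0621, 0.0398]
tool_rot: [3.14, 0.004, 0.12]
contact_force: [-4.6, -10.5, 4.8]
opening: 0.0175
grip_force: 30.2
```

Emit:
{"op": "move_arm", "data": {
  "rows": [
    [-2.6, 2.0, 0, 0, 1],
    [-2.4, 3.0, 0, 0, 1],
    [0, 0, 0, 0, 1]
  ]
}}

```text
time: 18.25
tool_pos: [0.4826, -0.057, 0.0398]
tool_rot: [3.14, 0.003, 0.12]
contact_force: [-4.1, -9.4, 6.1]
opening: 0.0169
grip_force: 29.9
```

Emit:
{"op": "move_arm", "data": {
  "rows": [
    [0, 0, 0, 0, 0.2],
    [0, 0, 0, 0, 0.2],
    [0, 0, 0, 0, 0.2],
    [0, 0, 30, 0, 0.2],
    [0, 0, 45, 0, 0.2],
    [0, 0, 40, 0, 0.2],
    [-20, -40, 40, 0, 0.2],
    [-20, -40, 0, 0, 0.2],
    [0, 0, 0, 0, 0.2],
    [0, 0, 0, 0, 0.2]
  ]
}}

```text
time: 19.25
tool_pos: [0.447, -0.1295, 0.1879]
tool_rot: [-3.141, 0.0, 0.117]
contact_force: [0.3, -0.4, -0.9]
opening: 0.0367
grip_force: 0.0
```

Run:
```python
from h import *
im,_=snap('scene','s5.png')
a=cv2.resize(im[150:270,190:350],(640,480),interpolation=cv2.INTER_CUBIC)
cv2.imwrite('pics/s5b.png',a[:,:,::-1])
```

```text
(no output)
```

View pics/s5b.png

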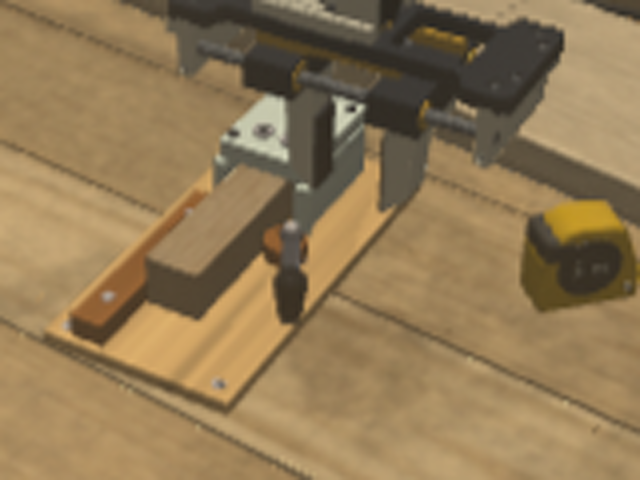

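Run:
```python
from h import *
k=on('scene',(190+290/4,150+294/4),.05); p=on('scene',(190+291/4,150+227/4),.038)
d=k-p; print(k,p,np.hypot(*d[:2]), -1.05-(np.arctan2(d[1],d[0])-.118))
```

```text
[ 0.49193457 -0.05882803  0.05      ] [ 0.56051558 -0.01130084  0.038     ] 0.08343972595490794 1.6035747502033668
```

Emit:
{"op": "move_arm", "data": {
  "rows": [
    [1, 36, 0, 0, 1],
    [1, 36, 0, 0, 1],
    [1, 36, 0, 0, 1],
    [1, 36, 0, 0, 1],
    [0, 0, -45, 0, 1],
    [0, 0, -45, 0, 1],
    [0, 0, -40, 0, 1],
    [0, 0, -22, 0, 1],
    [0, 0, 0, 0, 1],
    [0, 0, 0, 0, 1]
  ]
}}

```text
time: 20.3
tool_pos: [0.4515, 0.0155, 0.036]
tool_rot: [-3.141, 0.001, 0.121]
contact_force: [0.7, -0.7, 1.1]
opening: 0.0005
grip_force: 0.0
```

Emit:
{"op": "move_arm", "data": {
  "rows": [
    [4, 0.4, 0, 0, 1],
    [3, 0.4, 0, 0, 1],
    [1, 0.1, 0, 0, 1],
    [0, 0, 0, 0, 1]
  ]
}}

```text
time: 20.7
tool_pos: [0.4602, 0.0154, 0.0367]
tool_rot: [3.141, -0.001, 0.119]
contact_force: [-0.3, 0.2, -0.3]
opening: 0.0005
grip_force: 0.0
```

Emit:
{"op": "move_arm", "data": {
  "rows": [
    [1, 0.1, 0, 0, 1],
    [1, 0.1, 0, 0, 1],
    [0, 0, 0, 0, 1]
  ]
}}

```text
time: 21.0
tool_pos: [0.4614, 0.0156, 0.0361]
tool_rot: [3.142, 0.0, 0.119]
contact_force: [-1.4, -0.1, -0.2]
opening: 0.0001
grip_force: 0.3
```

Emit:
{"op": "move_arm", "data": {
  "rows": [
    [-8, -1, 0, 0, 1],
    [0, 0, 40, 0, 1],
    [0, 0, 45, 0, 1],
    [0, 0, 40, 0, 1],
    [0, 0, 0, 0, 1],
    [0, 0, 0, 0, 1]
  ]
}}

```text
time: 21.6
tool_pos: [0.4534, 0.0146, 0.1615]
tool_rot: [3.141, -0.002, 0.119]
contact_force: [0.6, 0.1, -1.1]
opening: 0.0005
grip_force: 0.0
```

```bash
python3 -c "
from h import *
print(workorder.hand_in())"
```

```text
the job is handed in; nothing more can be done
None
```

I slid the rail onto the hidden stop (pushing with no more than about 10 N), swung the cam lever to about 1.6 rad so it grips, let go, and handed the job in at about 22 s; a light touch on the rail's rear end afterwards met it where it was before clamping, but no verdict came back.

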